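# Lean the wet red plate to drain in the pull-out tray

### The arm

A 6-joint arm with a two-finger parallel gripper is mounted at the origin on the work surface. World frame = base frame: x ahead of the robot, y to its left, z up, the work surface at z = 0. Lengths are in m, angles in rad, forces in N, time in s.
With the tool pointing down it reaches from about 0.325 to 0.75 m from the base axis. Payload 7.6 kg.
Tool frame: the origin (TCP) lies at the very end of the fingers, on their centre line; the grasp point (between the pads) lies 19 mm behind it; y points along the fingers, z is the direction in which the jaws open and shut, and the axes are right-handed (so a half turn about y gives the same grasp; the last joint's range is limited). The gripper opens to 85 mm and grips with 20 to 120 N. Pads are 22 mm wide; open, the fingers measure 114 mm over their backs; the gripper's body (76 mm by 85 mm) begins 54 mm behind the grasp point. The pads swing forward as they close: fully open they stand 13 mm farther back than shut.
Start: joints at [1.159, 0.052, 1.401, -0, 1.689, -0.07], TCP at [0.176, 0.495, 0.231] pointing down, gripper open.
Joint ranges: [-2.9, 2.9], [-0.91, 2.17], [0.12, 2.37], [-1.06, 4.2], [0.26, 2.73], [-2.93, 2.93]. Speed limits (rad/s): [2.57, 2.57, 3.01, 3.14, 3.14, 3.14].

### API

Orientations are given as [roll, pitch, yaw] about the fixed x, y, z axes, in that order (R = Rz(yaw) Ry(pitch) Rx(roll)).
In Python, from cell import ctrl gives the robot as it stands.
- The arm moves only by the tool arm_command, never from a script. Its arguments are lists of equal length, an entry for each row: "offset": the shift along the tool's x, y, z in cm, a list of three; "delta_rot": the turn, a rotation vector about the tool's x, y, z in degrees, a list of three. In form: {"offset": [[x, y, z], ...], "delta_rot": [[ax, ay, az], ...]}. A call has 1 to 5 rows; each row is the pose to reach, as a shift and turn from the pose commanded when the call began, along the tool's axes at that moment; what a row does not reach only later rows make up. A row lasts 1/8 s, in which the tool goes at most 62.5 mm and 10.7 degrees, less where a joint would pass 70% of its speed; a pose out of reach is approached as far as the arm can. A call with a gripper value outside its range is refused whole. "hand" is the opening, from 0 (shut) to 1 (fully open), set as the call begins (left out, the last holds). The fingers move at their own pace and stop on an object; "force" is the grip in N (left out, the last holds). Time passes only in rows, so rows that repeat a pose let the fingers close. It gives the time, the measured TCP pose, the force and the opening at its end, in the units of the state.
- ctrl.state(): the state, without advancing time (a new reading comes with each control period).
- ctrl.camera(name): name is "side" or "top"; returns the picture (400x640x3 uint8, blue, green, red); there is no depth.
- ctrl.camera_info(name): a dict with "K" (3x3 intrinsics, pixels), "R" (3x3) and "t" (3): a world point X has camera coordinates R X + t. Camera axes: x right, y down, z forward; pixel columns grow to the right and rows downward; lengths in m; the calibration is good to about 2 mm. A picture is of the moment at which its call begins. camera_info takes no time and is no camera call.
- ctrl.hand_in(): hands the job in, once; it reports no verdict.
Trained networks look in the newest picture that a camera, given by its name, has taken for a name from the list of things; names that differ only in an ending like _2 or _b are one class to them, and where a whole thing is asked for, a point or a joint stands for the part that bears it (a point fixed in the world has none). Each returns a list of dicts, best first, with "confidence" (0 to 1); they miss things now and then, are a little off and sometimes report something else, mostly with a low value. They report only what shows in the picture. A call takes as long as a camera call. They do not tell look-alikes from the thing itself.
- ctrl.spot_in(query, camera): "box" ([left, top, width, height] in pixels, round what is visible of it).
The state is a dict: "clock": time; "joint_positions": joint angles; "qvel": joint speeds; "tau": joint torques, N m; "tcp_pos": TCP position; "tcp_rot": TCP orientation; "ft_force": force on the tool from outside, world axes, zero at the start; "moment": the same for the moment, N m; "gripper_width": finger opening in m.
Only numpy, scipy, OpenCV 4.12 (cv2) and the standard library are available. Lean on these libraries where they do the work, as an engineer would, in place of code of your own. Each camera call takes 0.05 s, during which the arm holds its last target.

### The job

Pull the drip tray of the low cabinet all the way out by its knob, then take the wet red plate out of the wooden stand and lean it to drain: its lower edge set down gently on the tray floor, square to the cabinet, and its back resting against the top edge of the cabinet front, about 20 degrees from upright. Let go of it there, and leave the basin, the brush, the chopstick rest and the cup where they are.

Things in the scene. Friction and masses are not known exactly. Their poses are not given: they have to be found in the camera images.
- cabinet: Low white cabinet, fixed, with a wooden top and a green front, 180 mm deep (its x), 240 mm wide (its y), 100 mm high. Origin at the centre of its underside, on the work surface; z up; its front looks to its own -x, and the front plane is at x = -90 mm; the front panel runs from 40 to 100 mm high, flush with the wooden top. The drip tray comes out of the lower part of the front.
- panel_edge (a point): Middle of the upper front edge of the cabinet, 100 mm above the work surface, where the plate is to lean; axes as the cabinet's.
- tray (a joint): How far the shallow drip tray is pulled out along the cabinet's -x, in m: 0 is shut, 0.14 is the end stop (fully out). It starts partly open, slides with about 2.5 N friction and stays where it is left.
- tray_knob (a point): Grip point of the tray's black upright round knob, 16 mm in diameter, standing from 14 to 72 mm above the work surface; this point is on its axis, 50 mm above the work surface, and 50 mm in front of the tray's green front. Axes as the cabinet's. A 14 mm wide, 10 mm high stem at 25 mm height joins the knob to the tray front.
- tray_floor (a point): Point on the flat aluminium tray floor, 10 mm above the work surface; moves with the tray. Axes as the cabinet's. The floor is 202 mm wide between 16 mm high (above the floor) side walls that end 26 mm above the work surface; the green tray front is 6 mm thick, its top 38 mm above the work surface. With the tray fully out, 140 mm of floor lie between the cabinet front plane and the tray front.
- stand: Fixed pale wooden plate stand, 80 x 130 mm foot, 42 mm high, with a 13 mm wide open-topped slot along its y, 12 to 42 mm high, in which the plate stands. Origin at the centre of its underside; z up; x across the slot.
- plate_center (a point): Centre of the loose red plastic plate, a flat square slab 10 mm thick (its x), 150 mm wide (its y), 150 mm high (its z), about 0.22 kg. At the start it stands upright in the stand with its lower edge 12 mm above the work surface and its top edge 162 mm above it. Both faces are alike, with a darker square.
- plate_foot (a point): Middle of the plate's lower edge (75 mm below its centre along its z); axes as the plate's.
- plate: The red plate; origin at the middle of its lower edge, axes as above.
- basin: Shallow blue enamel basin, 200 mm across, 60 mm high, behind the cabinet; origin at the centre of its underside. Leave it.
- brush: Dish brush lying down, 220 mm long (its x), 38 mm wide, 24 mm high, grey stiff handle and orange head with yellow bristles. Origin underneath, 100 mm from the end of its head. Leave it.
- rest: Dark wooden chopstick rest, 70 x 18 mm, 16 mm high; origin at the centre of its underside. Leave it.
- cup: Steel cup, 70 mm across the rim, 85 mm high; origin at the centre of its underside. Leave it.
There are look-alikes about, which are no part of the job. Several things have the shape of the plate; the one meant has the colours described above.

How it is judged:
On the way, in this order (a step that is already met when the one before it is completed fails the run):
1. the tray is pulled fully out while the plate still stands in the stand (value of joint tray above 0.125 m and distance of plate_center from where it was at the start of the episode below 0.02 m), for 0.2 s.
2. the plate is lifted clear of the stand (height (world z) of plate_foot above 0.05 m and contact force between plate and stand below 0.01 N), for 0.1 s.
3. the plate leans in the tray against the cabinet front, released (value of joint tray above 0.125 m and angle between plate_center's own z axis and vertical between 0.14 and 0.61 rad and height (world z) of plate_foot below 0.022 m and contact force between plate and tray_c0 above 0.2 N and contact force between plate and cabinet_c4 above 0.03 N and angle between the y axis of plate_center and the y axis of cabinet, either way round below 0.26 rad and contact force between the fingers and plate below 0.01 N), for 0.2 s.
At the end, for the whole second after the job is handed in: The tray is out by more than 125 mm of 140; the plate's lower edge rests on the tray floor (foot below 22 mm), its back touches the top of the cabinet front, it leans 8 to 35 degrees from upright, square to the cabinet within 15 degrees, released and at rest (value of joint tray above 0.125 m and angle between plate_center's own z axis and vertical between 0.14 and 0.61 rad and height (world z) of plate_foot below 0.022 m and contact force between plate and tray_c0 above 0.2 N and contact force between plate and cabinet_c4 above 0.03 N and angle between the y axis of plate_center and the y axis of cabinet, either way round below 0.26 rad and linear speed of plate below 0.02 m/s and angular speed of plate below 0.1 rad/s and contact force between plate and the arm below 0.01 N).
It fails at once if the enamel basin is moved by more than 30 mm (distance of basin from where it was at the start of the episode above 0.03 m).
It fails at once if the brush is moved by more than 30 mm (distance of brush from where it was at the start of the episode above 0.03 m).
It fails at once if the chopstick rest is moved by more than 30 mm (distance of rest from where it was at the start of the episode above 0.03 m).
It fails at once if the steel cup is moved by more than 30 mm (distance of cup from where it was at the start of the episode above 0.03 m).
It fails at once if the plate is banged down on the tray (over 80 N) (contact force between plate and tray_c0 above 80 N).
It also fails if it takes over 51 s, if anything falls off the work surface, if the arm or the gripper's body presses on something with over 40 N, if the wrist force passes 120 N, or if a joint passes its speed limit or range.

## Working session

There is one attempt and no reset: what is moved stays moved. The work goes in short steps, Python scripts to look and compute and a tool call to move; the robot and the scene stay as the last step left them, time stands still between calls to the robot, and variables do not carry over. Pictures are saved under pics/ and viewed, and the job is handed in when it is done.

Besides the shell and the picture viewer there is one more tool, called after "Call:" as a command line: name --argument value ..., lists and objects as JSON in quotes. arm_command: Moves the arm, as the interface text tells. Its arguments: {"type":"object","properties":{"offset":{"type":"array","items":{"type":"array","items":{"type":"number"}}},"delta_rot":{"type":"array","items":{"type":"array","items":{"type":"number"}}},"hand":{"type":"number"},"force":{"type":"number"}},"required":["offset","delta_rot"]}

```bash
ls; mkdir -p pics
python3 - <<'E'
from cell import ctrl
import cv2
for n in("side","top"):
    im=ctrl.camera(n); cv2.imwrite(f"pics/{n}0.png",im)
    i=ctrl.camera_info(n); print(n,i)
s=ctrl.state(); print(s)
E
```

```text
pics
side {'K': array([[410.14878866,   0.        , 320.30361408],
       [  0.        , 410.14878866, 200.31140035],
       [  0.        ,   0.        ,   1.        ]]), 'R': array([[ 0.80397147, -0.59464644, -0.00504785],
       [-0.452205  , -0.60583174, -0.65458272],
       [ 0.38618714,  0.5285485 , -0.75597353]]), 't': array([-0.39411691,  0.38990448,  0.85504897])}
top {'K': array([[450.01461295,   0.        , 315.66286264],
       [  0.        , 450.01461295, 199.94519594],
       [  0.        ,   0.        ,   1.        ]]), 'R': array([[-0.01109605, -0.99984313,  0.01380535],
       [-0.99015774,  0.00906018, -0.13966229],
       [ 0.1395153 , -0.01521917, -0.99010295]]), 't': array([0.09163214, 0.5653717 , 1.44224394])}
{'clock': 0.1, 'joint_positions': array([ 1.15868586e+00,  5.27735587e-02,  1.40161464e+00,  5.90450687e-05,
        1.68860941e+00, -7.03063943e-02]), 'qvel': array([ 9.63671703e-05, -9.03198165e-04, -3.85070189e-03,  3.40538625e-04,
       -1.63838272e-03,  9.01159808e-04]), 'tau': array([ 1.03536531e-03, -3.82583535e+01, -3.60983205e+01, -1.17846407e-04,
        4.89612459e-03, -3.52593270e-05]), 'tcp_pos': array([0.1758321 , 0.49439623, 0.23056109]), 'tcp_rot': array([-1.57219368e+00,  1.57196024e-04, -3.41797280e-01]), 'ft_force': array([-0.30164584,  1.00565384, -0.01037314]), 'moment': array([-0.00922964,  0.01246051,  0.01948539]), 'gripper_width': 0.08511835429435663}
```

View pics/side0.png

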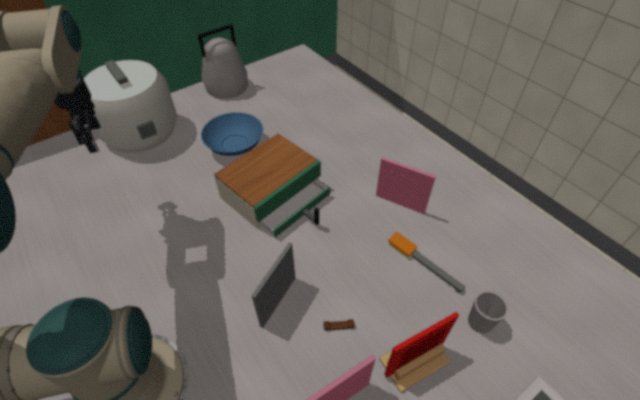

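View pics/top0.png

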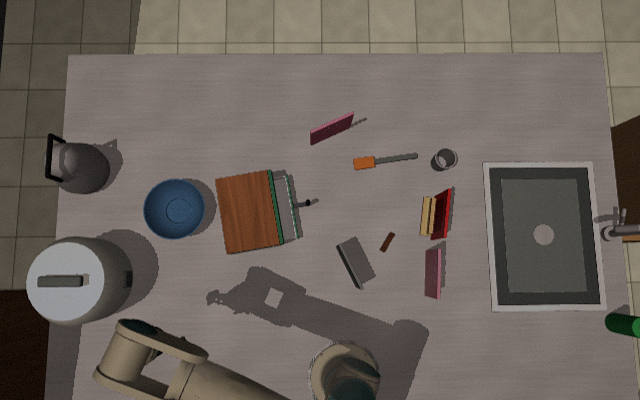

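Candidates for the plate, side picture / top picture:
- Red slab in the wooden stand: (425,345) / (442,213).
- Pink slabs: (405,186) / (332,128), and (345,380) / (433,272).
- Grey slab: (275,285) / (355,262).

By the description it is the red one in the stand. I'll check it in a close crop.

Run:
```python
import cv2
s=cv2.imread("pics/side0.png");t=cv2.imread("pics/top0.png")
def c(im,x,y,w,h,k,n): cv2.imwrite(n,cv2.resize(im[y:y+h,x:x+w],None,fx=k,fy=k,interpolation=cv2.INTER_CUBIC))
c(s,360,300,120,95,6,"pics/s_plate.png")
c(t,400,170,70,90,6,"pics/t_plate.png")
c(t,205,155,130,110,6,"pics/t_cab.png")
c(s,205,130,140,110,5,"pics/s_cab.png")
from cell import ctrl
for q in("plate","tray_knob","stand","cabinet","cup","brush","rest"):
    for n in("side","top"):
        print(q,n,[(d['box'],round(d['confidence'],2)) for d in ctrl.spot_in(q,n)][:3])
```

```text
plate side [([307.7, 358.9, 68.3, 41.1], 0.97), ([377.8, 157.9, 60.5, 58.3], 0.93), ([384.4, 313.9, 74.7, 66.3], 0.79)]
plate top [([433.9, 188.5, 17.3, 54.7], 0.75), ([427.1, 248.3, 14.7, 51.6], 0.72), ([336.0, 244.0, 25.7, 45.3], 0.67)]
tray_knob side [([259.9, 180.1, 72.9, 54.2], 0.65)]
tray_knob top [([275.4, 175.5, 34.1, 63.2], 0.81)]
stand side [([380.8, 349.9, 71.3, 45.2], 0.67)]
stand top [([417.5, 195.3, 18.4, 43.3], 0.94)]
cabinet side [([214.5, 134.1, 116.2, 101.7], 0.87)]
cabinet top [([216.0, 173.9, 91.3, 80.1], 0.72)]
cup side [([467.9, 292.5, 40.7, 40.3], 0.66), ([380.3, 346.9, 71.7, 46.8], 0.35)]
cup top [([429.3, 147.4, 23.5, 22.5], 0.6), ([377.8, 234.3, 14.3, 16.6], 0.17)]
brush side [([389.3, 232.2, 75.7, 60.5], 0.68)]
brush top [([352.1, 152.0, 63.5, 16.6], 0.72), ([379.7, 232.6, 15.8, 18.0], 0.44)]
rest side [([323.2, 319.7, 32.1, 12.0], 0.56)]
rest top [([377.2, 233.0, 17.8, 20.3], 0.41)]
```

View pics/s_plate.png

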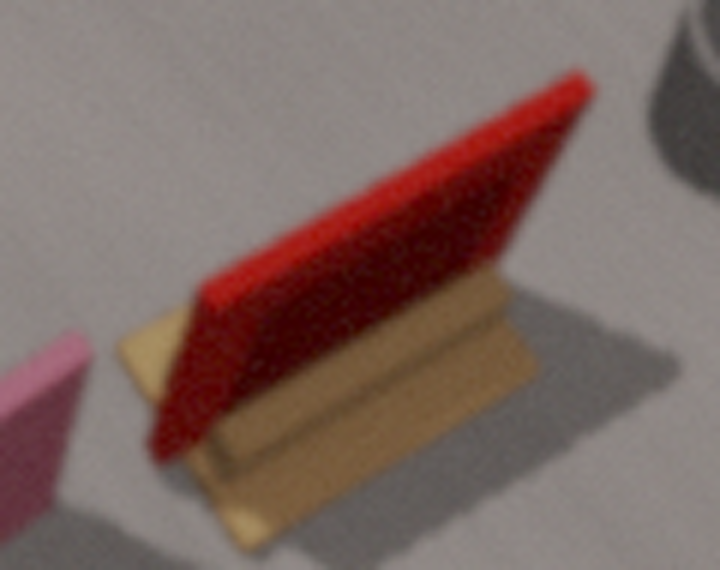

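View pics/t_plate.png

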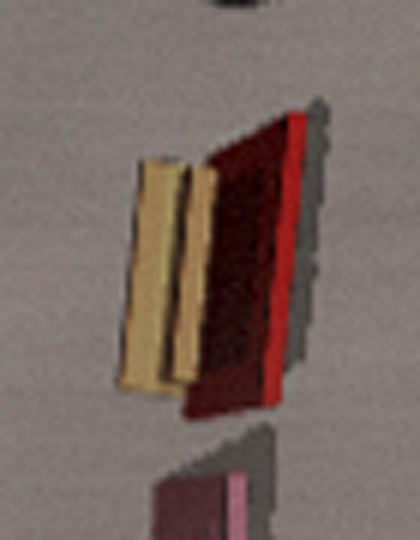

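View pics/t_cab.png

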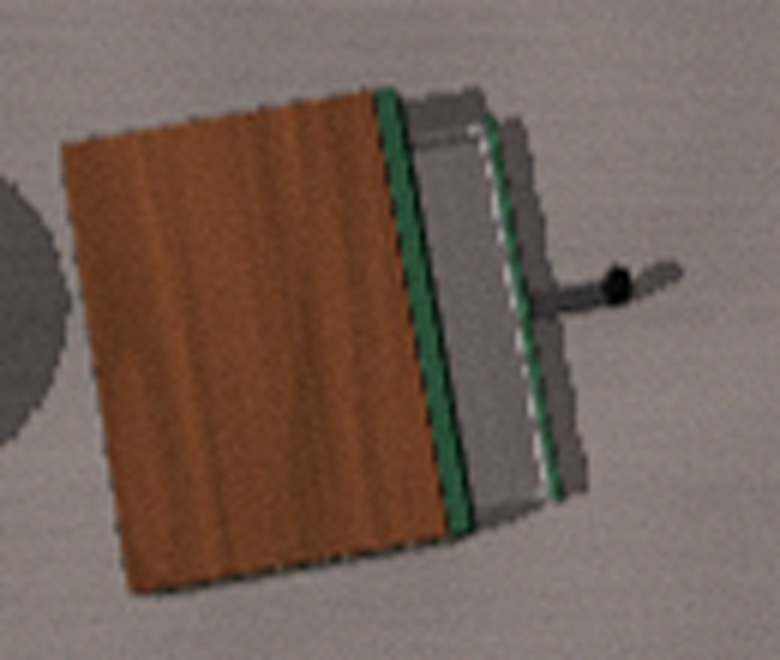

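View pics/s_cab.png

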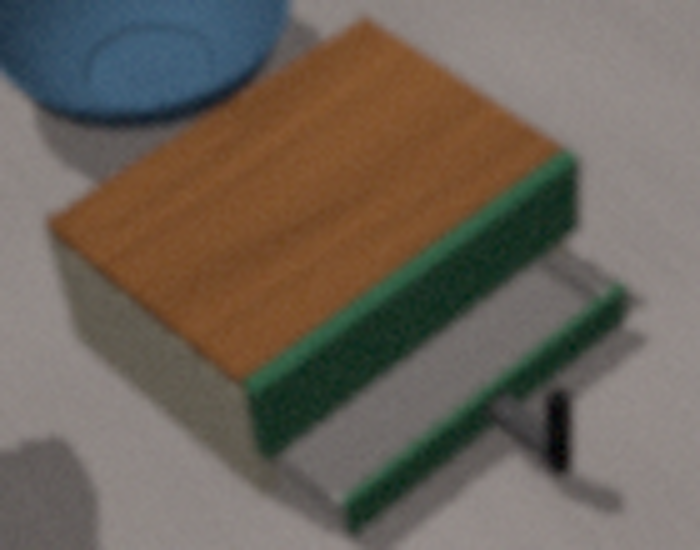

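```bash
cat > h.py <<'E'
import numpy as np, cv2
from cell import ctrl
from scipy.optimize import least_squares
I={n:ctrl.camera_info(n) for n in("side","top")}
def proj(n,X):
    i=I[n]; p=(np.atleast_2d(X)@i['R'].T+i['t'])@i['K'].T
    return p[:,:2]/p[:,2:]
def ray(n,uv,z):
    i=I[n]; d=i['R'].T@np.linalg.inv(i['K'])@np.array([uv[0],uv[1],1.]); o=-i['R'].T@i['t']
    return o+d*(z-o[2])/d[2]
def un(c,x0,y0,k): return (np.array(c,float)+.5)/k-.5+np.array([x0,y0])
def fit(P,obs,g):
    # P local points, obs {cam: px}
    def X(p):
        c,s=np.cos(p[2]),np.sin(p[2]); return P@np.array([[c,s,0],[-s,c,0],[0,0,1]])+[p[0],p[1],0]
    r=least_squares(lambda p:np.concatenate([(proj(n,X(p))-o).ravel() for n,o in obs.items()]),g)
    return r.x,np.sqrt(np.mean(r.fun**2)),r.fun.reshape(-1,2).round(1)
E
python3 - <<'E'
from h import *
P=np.array([[.09,-.12,.1],[-.09,-.12,.1],[-.09,.12,.1],[.09,.12,.1]])
t=un([(65,145),(395,90),(472,533),(133,592)],205,155,6); s=un([(370,20),(575,155),(250,388),(50,222)],205,130,5)
for a in t: print('t',ray('top',a,.1).round(4))
for a in s: print('s',ray('side',a,.1).round(4))
for o in ({'top':t},{'side':s},{'top':t,'side':s}):
    x,e,f=fit(P,o,[.45,.2,1.5]); print('cab',x.round(4),e.round(2))
print('knob',ray('top',un((618,278),205,155,6),.072),ray('side',un((560,395),205,130,5),.072),ray('side',un((558,470),205,130,5),.014))
P=np.array([[-.005,-.075,.162],[.005,-.075,.162],[-.005,.075,.162],[.005,.075,.162]])
t=un([(265,405),(282,402),(290,112),(307,115)],400,170,6)[[1,0,3,2]]
s=un([(203,290),(215,308),(580,72),(595,90)],360,300,6)[[1,0,3,2]]
P[:,0]*=-1
for a in t: print('t',ray('top',a,.162).round(4))
for a in s: print('s',ray('side',a,.162).round(4))
P=P*[-1,1,1]
Pp=P  # local y->+world x : yaw=-90
for o in ({'top':t},{'side':s},{'top':t,'side':s}):
    x,e,f=fit(P,o,[.4,-.2,-1.5]); print('plate',x.round(4),e.round(2))
E
```

```text
t [0.6284 0.4035 0.1   ]
t [0.6565 0.2297 0.1   ]
t [0.4221 0.1891 0.1   ]
t [0.3936 0.3639 0.1   ]
s [0.6287 0.3971 0.1   ]
s [0.6578 0.2291 0.1   ]
s [0.4237 0.1904 0.1   ]
s [0.3963 0.3585 0.1   ]
cab [0.5252 0.2965 1.7372] 0.47
cab [0.5271 0.2947 1.732 ] 1.06
cab [0.5263 0.2956 1.7349] 0.88
knob [0.55870945 0.11242711 0.072     ] [0.56086782 0.11125565 0.072     ] [0.55655955 0.10837199 0.014     ]
t [ 0.4346 -0.3029  0.162 ]
t [ 0.4332 -0.2943  0.162 ]
t [ 0.5795 -0.3232  0.162 ]
t [ 0.5812 -0.3146  0.162 ]
s [ 0.4347 -0.3042  0.162 ]
s [ 0.4356 -0.2981  0.162 ]
s [ 0.5801 -0.3253  0.162 ]
s [ 0.581  -0.3183  0.162 ]
plate [ 0.5072 -0.3087 -1.709 ] 2.19
plate [ 0.5081 -0.3113 -1.7104] 3.37
plate [ 0.5079 -0.3107 -1.71  ] 2.87
```

```bash
cat >> h.py <<'E'
from scipy.spatial.transform import Rotation as Ro
PSI_K=1.735-np.pi
def plan(p,psi,tilt=0):
    s=ctrl.state(); R0=Ro.from_euler('xyz',s['tcp_rot']).as_matrix()
    R1=Ro.from_euler('xyz',[-np.pi/2,0,psi]).as_matrix()@Ro.from_rotvec([np.radians(tilt),0,0]).as_matrix()
    print('now',s['clock'].__round__(2),s['tcp_pos'].round(4),s['tcp_rot'].round(3),'w',round(s['gripper_width'],4),'F',s['ft_force'].round(1))
    print('off cm',(R0.T@(np.array(p)-s['tcp_pos'])*100).round(2),'rot',np.degrees(Ro.from_matrix(R0.T@R1).as_rotvec()).round(2))
E
python3 - <<'E'
from h import *
for n,uv,z in(('rest',(387,241),.016),('cup',(444,159),.085),('brush_l',(354,163),.02),('brush_r',(416,155),.02),('grey a',(337,245),.15),('grey b',(361,288),.15),('grey c',(375,280),0),('pink',(440,250),.15),('pinkfar',(352,115),.15)):
    print(n,ray('top',uv,z).round(3))
plan([.5595,.112,.15],-1.407)
E
```

```text
rest [ 0.43  -0.149  0.016]
cup [ 0.69  -0.331  0.085]
brush_l [ 0.694 -0.045  0.02 ]
brush_r [ 0.72  -0.257  0.02 ]
grey a [0.413 0.025 0.15 ]
grey b [ 0.286 -0.044  0.15 ]
grey c [ 0.303 -0.108  0.   ]
pink [ 0.395 -0.285  0.15 ]
pinkfar [ 0.818 -0.029  0.15 ]
now 0.8 [0.176  0.4947 0.2314] [-1.571  0.    -0.342] w 0.0854 F [-0.1 -0.8  0.2]
off cm [ 48.96   8.13 -23.2 ] rot [-1.000e-02  6.103e+01 -0.000e+00]
```

Call:
arm_command --offset '[[49, 2, -23.2], [49, 2, -23.2], [49, 2, -23.2], [49, 2, -23.2], [49, 2, -23.2]]' --delta_rot '[[0, 61, 0], [0, 61, 0], [0, 61, 0], [0, 61, 0], [0, 61, 0]]' --hand 0.7 --force 40

```text
clock: 1.42
tcp_pos: [0.3983, 0.2725, 0.22]
tcp_rot: [-1.57, 0.0, -1.285]
ft_force: [0.2, 0.7, 0.1]
gripper_width: 0.0597
```

```bash
python3 -c "
from h import *
plan([.5595,.112,.15],-1.407)"
```

```text
now 1.43 [0.3983 0.2725 0.22  ] [-1.57   0.    -1.285] w 0.0597 F [0.2 0.7 0.1]
off cm [19.95  7.   10.94] rot [-0.05  6.97 -0.02]
```

Call:
arm_command --offset '[[20, 4, 11], [20, 6, 11], [20, 7, 11], [20, 7, 11], [20, 7, 11]]' --delta_rot '[[0, 7, 0], [0, 7, 0], [0, 7, 0], [0, 7, 0], [0, 7, 0]]'

```text
clock: 2.05
tcp_pos: [0.5604, 0.1115, 0.1471]
tcp_rot: [-1.575, -0.0, -1.406]
ft_force: [0.2, 1.0, -0.6]
gripper_width: 0.0597
```

```bash
python3 -c "
from h import *
plan([.5595,.112,.034],-1.407)
for n in('side','top'):
    im=ctrl.camera(n); cv2.imwrite(f'pics/{n}1.png',im)
s=cv2.imread('pics/side1.png')[100:260,200:400];t=cv2.imread('pics/top1.png')[130:290,200:400]
cv2.imwrite('pics/b1.png',cv2.resize(cv2.hconcat([s,t]),None,fx=2,fy=2,interpolation=cv2.INTER_CUBIC))"
```

```text
now 2.05 [0.5604 0.1115 0.1471] [-1.575 -0.    -1.406] w 0.0597 F [ 0.2  1.  -0.6]
off cm [-0.06 11.31 -0.03] rot [0.24 0.08 0.01]
```

View pics/b1.png

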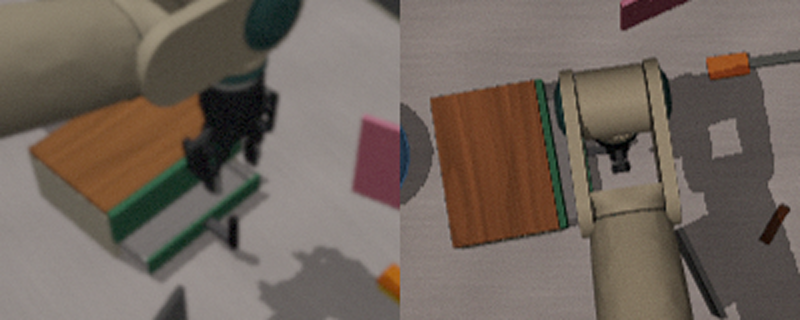

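The side view shows the open fingers above the black knob (about (316,216) full frame), straddling it along the cabinet's y. The top view is blocked by the wrist. Going down.

Call:
arm_command --offset '[[0, 4, 0], [0, 8, 0], [0, 10, 0], [0, 11.3, 0], [0, 11.3, 0]]' --delta_rot '[[0, 0, 0], [0, 0, 0], [0, 0, 0], [0, 0, 0], [0, 0, 0]]'

```text
clock: 2.78
tcp_pos: [0.5596, 0.1149, 0.0369]
tcp_rot: [-1.571, 0.0, -1.4]
ft_force: [0.5, -0.7, -0.6]
gripper_width: 0.0594
```

Call:
arm_command --offset '[[0, 0, 0], [0, 0, 0], [0, 0, 0], [0, 0, 0]]' --delta_rot '[[0, 0, 0], [0, 0, 0], [0, 0, 0], [0, 0, 0]]' --hand 0

```text
clock: 3.28
tcp_pos: [0.5592, 0.1141, 0.0379]
tcp_rot: [-1.573, 0.0, -1.402]
ft_force: [-8.0, -2.0, 8.9]
gripper_width: 0.0151
```

```bash
python3 -c "
from h import *
plan([.5741,.0034,.034],-1.407)"
```

```text
now 3.27 [0.5592 0.1141 0.0379] [-1.573  0.    -1.402] w 0.0151 F [-8.  -2.   8.9]
off cm [11.16  0.39 -0.4 ] rot [ 0.11  0.31 -0.  ]
```

Call:
arm_command --offset '[[2.5, 0, 0], [5, 0, 0], [7, 0, 0], [8.5, 0, 0], [9.2, 0, 0]]' --delta_rot '[[0, 0, 0], [0, 0, 0], [0, 0, 0], [0, 0, 0], [0, 0, 0]]'

```text
clock: 3.9
tcp_pos: [0.5749, 0.023, 0.0379]
tcp_rot: [-1.572, 0.001, -1.402]
ft_force: [-7.9, 0.6, 8.5]
gripper_width: 0.0145
```

Call:
arm_command --offset '[[0.5, 0, 0], [0.9, 0, 0], [0.9, 0, 0]]' --delta_rot '[[0, 0, 0], [0, 0, 0], [0, 0, 0]]'

```text
clock: 4.28
tcp_pos: [0.5759, 0.0175, 0.0379]
tcp_rot: [-1.573, 0.006, -1.4]
ft_force: [-10.5, 12.5, 9.8]
gripper_width: 0.0151
```

The 12 N pull suggests the end stop. Release and rise.

Call:
arm_command --offset '[[-0.2, 0, 0], [-0.2, 0, 0], [-0.2, 0, 0]]' --delta_rot '[[0, 0, 0], [0, 0, 0], [0, 0, 0]]' --hand 0.6

```text
clock: 4.65
tcp_pos: [0.5767, 0.0163, 0.0368]
tcp_rot: [-1.571, -0.0, -1.402]
ft_force: [-0.8, -0.0, 0.8]
gripper_width: 0.0513
```

Call:
arm_command --offset '[[0, -5, 0], [0, -11, 0], [0, -17, 0], [0, -21, 0], [0, -21, 0]]' --delta_rot '[[0, 0, 0], [0, 0, 0], [0, 0, 0], [0, 0, 0], [0, 0, 0]]'

```text
clock: 5.28
tcp_pos: [0.578, 0.0163, 0.2513]
tcp_rot: [-1.563, -0.002, -1.402]
ft_force: [-0.1, 0.2, -0.5]
gripper_width: 0.0512
```

```bash
python3 -c "
from h import *
plan([.5075,-.31,.24],-.139)
for n in('side','top'):
    im=ctrl.camera(n); cv2.imwrite(f'pics/{n}2.png',im)
s=cv2.imread('pics/side2.png')[100:260,200:400];t=cv2.imread('pics/top2.png')[130:290,200:400]
cv2.imwrite('pics/b2.png',cv2.resize(cv2.hconcat([s,t]),None,fx=2,fy=2,interpolation=cv2.INTER_CUBIC))"
```

```text
now 5.28 [0.578  0.0163 0.2513] [-1.563 -0.002 -1.402] w 0.0512 F [-0.1  0.2 -0.5]
off cm [ 30.98   1.08 -12.44] rot [ -0.33 -72.36   0.37]
```

View pics/b2.png

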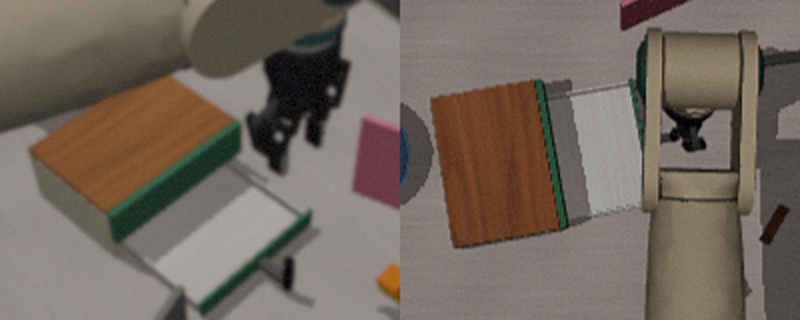

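The tray is out: in the side picture the knob top is near (344,229) and the bright floor is fully exposed. The pull travel plus the stop force agree with 0.14 m. Next, the plate.

Call:
arm_command --offset '[[31, 0, -12.4], [31, 0, -12.4], [31, 0, -12.4], [31, 0, -12.4], [31, 0, -12.4]]' --delta_rot '[[0, -72.4, 0], [0, -72.4, 0], [0, -72.4, 0], [0, -72.4, 0], [0, -72.4, 0]]'

```text
clock: 6.0
tcp_pos: [0.5151, -0.2683, 0.2444]
tcp_rot: [-1.571, 0.004, -0.527]
ft_force: [0.5, 0.3, -0.2]
gripper_width: 0.0515
```

```bash
python3 -c "
from h import *
plan([.5075,-.31,.20],-.139)
K=un((288,258),0,0,2)+[200,100]; print(K,ray('side',K,.072), proj('side',[.5727,.0134,.072]))"
```

```text
now 6.0 [ 0.5151 -0.2683  0.2444] [-1.571  0.004 -0.527] w 0.0515 F [ 0.5  0.3 -0.2]
off cm [ 1.45  4.44 -3.99] rot [ -0.05 -22.21  -0.2 ]
[343.75 228.75] [0.5767478  0.01713654 0.072     ] [[343.41907542 230.47988921]]
```

Call:
arm_command --offset '[[1.45, 2, -4], [1.45, 4.4, -4], [1.45, 4.4, -4], [1.45, 4.4, -4]]' --delta_rot '[[0, -22.2, 0], [0, -22.2, 0], [0, -22.2, 0], [0, -22.2, 0]]'

```text
clock: 6.5
tcp_pos: [0.5087, -0.3082, 0.2029]
tcp_rot: [-1.571, 0.0, -0.147]
ft_force: [0.4, 0.3, 0.3]
gripper_width: 0.0511
```

```bash
python3 -c "
from h import *
for n in('side','top'):
    im=ctrl.camera(n); cv2.imwrite(f'pics/{n}3.png',im)
s=cv2.imread('pics/side3.png')[230:390,330:530];t=cv2.imread('pics/top3.png')[130:290,350:550]
cv2.imwrite('pics/b3.png',cv2.resize(cv2.hconcat([s,t]),None,fx=2,fy=2,interpolation=cv2.INTER_CUBIC))
plan([.5075,-.31,.132],-.139)"
```

```text
now 6.6 [ 0.5091 -0.3083  0.2039] [-1.571 -0.002 -0.146] w 0.0512 F [-0.1  0.9  0.6]
off cm [-0.14  7.19 -0.19] rot [ 0.04 -0.41  0.09]
```

View pics/b3.png

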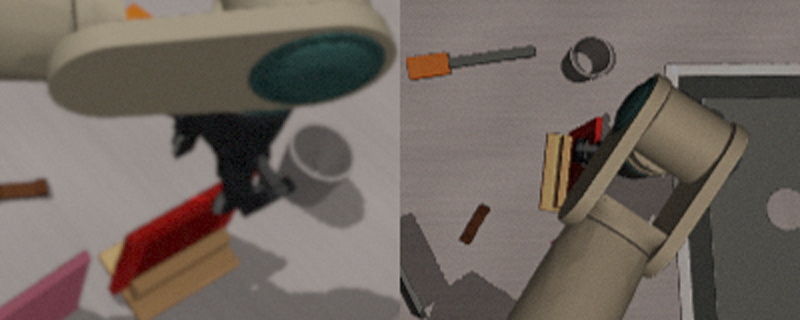

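The side crop shows the open fingers straddling the red plate's top edge near (445,325). The plate, stand, cup and rest are undisturbed. Descending.

Call:
arm_command --offset '[[-0.1, 3, -0.2], [-0.1, 5.5, -0.2], [-0.1, 7.2, -0.2], [-0.1, 7.2, -0.2]]' --delta_rot '[[0, -0.4, 0], [0, -0.4, 0], [0, -0.4, 0], [0, -0.4, 0]]'

```text
clock: 7.1
tcp_pos: [0.507, -0.31, 0.13]
tcp_rot: [-1.57, 0.002, -0.138]
ft_force: [1.4, 0.2, 0.3]
gripper_width: 0.0512
```

Call:
arm_command --offset '[[0, 0, 0], [0, 0, 0], [0, 0, 0], [0, 0, 0]]' --delta_rot '[[0, 0, 0], [0, 0, 0], [0, 0, 0], [0, 0, 0]]' --hand 0 --force 50

```text
clock: 7.6
tcp_pos: [0.5078, -0.3108, 0.1321]
tcp_rot: [-1.572, -0.002, -0.138]
ft_force: [0.2, 0.5, 5.8]
gripper_width: 0.0092
```

Call:
arm_command --offset '[[0, -1.5, 0], [0, -4, 0], [0, -8, 0], [0, -12, 0], [0, -15, 0]]' --delta_rot '[[0, 0, 0], [0, 0, 0], [0, 0, 0], [0, 0, 0], [0, 0, 0]]'

```text
clock: 8.22
tcp_pos: [0.5071, -0.3104, 0.283]
tcp_rot: [-1.571, -0.001, -0.138]
ft_force: [-0.3, 0.3, -2.7]
gripper_width: 0.0092
```

Call:
arm_command --offset '[[0, 0, 0]]' --delta_rot '[[0, 0, 0]]'

```text
clock: 8.35
tcp_pos: [0.5078, -0.3108, 0.2837]
tcp_rot: [-1.573, -0.004, -0.138]
ft_force: [-0.3, 0.1, -2.9]
gripper_width: 0.0093
```

```bash
python3 -c "
from h import *
for n in('side','top'):
    im=ctrl.camera(n); cv2.imwrite(f'pics/{n}4.png',im)
s=cv2.imread('pics/side4.png')[200:400,330:530];t=cv2.imread('pics/top4.png')[110:310,350:550]
cv2.imwrite('pics/b4.png',cv2.resize(cv2.hconcat([s,t]),None,fx=2,fy=2,interpolation=cv2.INTER_CUBIC))
plan([.548,.153,.28],.1645)"
```

```text
now 8.45 [ 0.507  -0.3103  0.2793] [-1.57   0.002 -0.138] w 0.0089 F [ 0.3 -0.1 -2.9]
off cm [-2.300e+00 -2.000e-02  4.645e+01] rot [ -0.07 -17.32  -0.09]
```

View pics/b4.png

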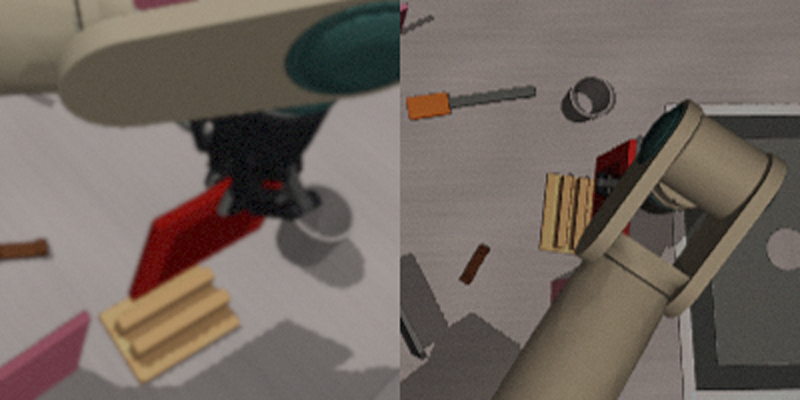

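The plate is held and clear of the empty stand (side, about (400,330)). Carrying it to the tray.

Call:
arm_command --offset '[[-1, 0, 5], [-1, 0, 10], [-2, 0, 16], [-2, 0, 22], [-2.3, 0, 28]]' --delta_rot '[[0, -2, 0], [0, -5, 0], [0, -9, 0], [0, -13, 0], [0, -17.3, 0]]'

```text
clock: 9.07
tcp_pos: [0.5221, -0.028, 0.2783]
tcp_rot: [-1.57, 0.004, 0.166]
ft_force: [0.3, 0.7, -2.4]
gripper_width: 0.0093
```

```bash
cat >> h.py <<'E'
F=np.array([.541,.2093,0]); nn=np.array([.1634,-.9866,0])
def place(gap,up,tilt=20,L=.1195):
    # plate back gap to edge (horizontal), up = height of lowest corner over the floor
    t=np.radians(tilt); B=(.09-up)*np.tan(t)+gap; d=B+.005*np.cos(t)-L*np.sin(t)
    p=F+nn*d; p[2]=.01+up+.005*np.sin(t)+L*np.cos(t); return p
E
python3 -c "
from h import *
p=place(.03,.15);p[2]=.28;print(p);plan(p,.1645)"
```

```text
[0.53642298 0.23693581 0.28      ]
now 9.07 [ 0.5221 -0.028   0.2783] [-1.57   0.004  0.166] w 0.0093 F [ 0.3  0.7 -2.4]
off cm [ 5.79 -0.16 25.89] rot [-0.07  0.1  -0.21]
```

```bash
python3 -c "
from h import *
p=place(.035,0);p[2]=.28;print(p, place(.0,0));plan(p,.1645,-20)"
```

```text
[0.54616089 0.17813885 0.28      ] [0.54044189 0.21266985 0.12400337]
now 9.07 [ 0.5221 -0.028   0.2783] [-1.57   0.004  0.166] w 0.0093 F [ 0.3  0.7 -2.4]
off cm [ 5.78 -0.17 19.93] rot [-20.07   0.14  -0.19]
```

Call:
arm_command --offset '[[1.5, 0, 5], [3, 0, 10], [4.5, 0, 15], [5.5, 0, 18], [5.8, 0, 19.9]]' --delta_rot '[[0, 0, 0], [-5, 0, 0], [-10, 0, 0], [-15, 0, 0], [-20, 0, 0]]'

```text
clock: 9.7
tcp_pos: [0.547, 0.1775, 0.278]
tcp_rot: [-1.923, 0.004, 0.166]
ft_force: [0.8, -1.1, -3.0]
gripper_width: 0.0093
```

Call:
arm_command --offset '[[0, 0, 0], [0, 0, 0]]' --delta_rot '[[0, 0, 0], [0, 0, 0]]'

```text
clock: 9.95
tcp_pos: [0.5474, 0.1753, 0.2794]
tcp_rot: [-1.92, 0.002, 0.164]
ft_force: [-0.0, -0.1, -2.8]
gripper_width: 0.0092
```

```bash
python3 -c "
from h import *
for n in('side','top'):
    im=ctrl.camera(n); cv2.imwrite(f'pics/{n}5.png',im)
s=cv2.imread('pics/side5.png')[60:260,180:380];t=cv2.imread('pics/top5.png')[110:310,170:370]
cv2.imwrite('pics/b5.png',cv2.resize(cv2.hconcat([s,t]),None,fx=2,fy=2,interpolation=cv2.INTER_CUBIC))
p=place(.035,0.01); plan(p,.1645,-20)"
```

```text
now 10.05 [0.5477 0.1746 0.2805] [-1.919e+00  1.000e-03  1.620e-01] w 0.0092 F [ 0.5 -0.4 -2.1]
off cm [-0.09 13.52  5.69] rot [-0.03 -0.1  -0.07]
```

View pics/b5.png

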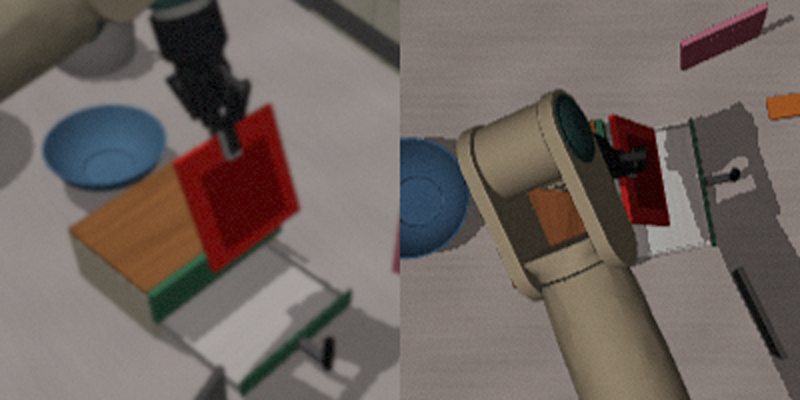

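Side picture: the plate, tilted about 20° with its foot over the bright tray floor, lower edge near (285,195), sides parallel to the tray. The tray is fully out. Lowering.

Call:
arm_command --offset '[[0, 3.3, 1.4], [0, 6.6, 2.8], [0, 10, 4.2], [0, 12.4, 5.2], [0, 13.5, 5.7]]' --delta_rot '[[0, 0, 0], [0, 0, 0], [0, 0, 0], [0, 0, 0], [0, 0, 0]]'

```text
clock: 10.68
tcp_pos: [0.546, 0.1819, 0.133]
tcp_rot: [-1.92, 0.002, 0.162]
ft_force: [1.2, -0.0, -2.3]
gripper_width: 0.0092
```

```bash
python3 -c "
from h import *
for n in('side','top'):
    im=ctrl.camera(n); cv2.imwrite(f'pics/{n}6.png',im)
s=cv2.imread('pics/side6.png')[60:260,180:380];t=cv2.imread('pics/top6.png')[110:310,170:370]
cv2.imwrite('pics/b6.png',cv2.resize(cv2.hconcat([s,t]),None,fx=2,fy=2,interpolation=cv2.INTER_CUBIC))
p=place(.006,0.002); plan(p,.1645,-20)"
```

```text
now 10.78 [0.5462 0.1823 0.1336] [-1.92   0.002  0.163] w 0.0093 F [ 0.8  0.1 -2.2]
off cm [-0.07 -0.16  2.67] rot [ 0.   -0.05 -0.12]
```

View pics/b6.png

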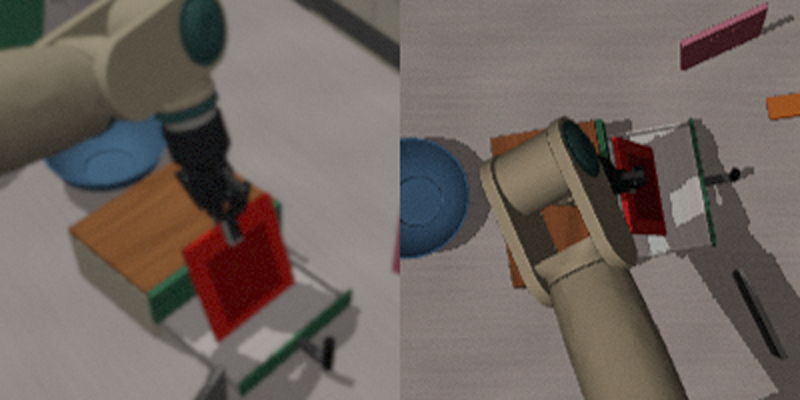

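Side picture: the plate's lower edge is just above the tray floor (about (295,228)), inside the side walls and clear of the front. Moving in.

Call:
arm_command --offset '[[0, -0.1, 1.2], [0, -0.15, 2.2], [0, -0.15, 2.7], [0, -0.15, 2.7]]' --delta_rot '[[0, 0, 0], [0, 0, 0], [0, 0, 0], [0, 0, 0]]'

```text
clock: 11.28
tcp_pos: [0.5421, 0.2092, 0.1266]
tcp_rot: [-1.92, -0.0, 0.165]
ft_force: [0.0, 0.2, -2.2]
gripper_width: 0.0092
```

```bash
python3 -c "
from h import *
p=place(.002,0.001); plan(p,.1645,-20); plan(place(0,0),.1645,-20)"
```

```text
now 11.28 [0.5421 0.2092 0.1266] [-1.92  -0.     0.165] w 0.0092 F [ 0.   0.2 -2.2]
off cm [-0.11  0.08  0.25] rot [-0.    0.02  0.01]
now 11.28 [0.5421 0.2092 0.1266] [-1.92  -0.     0.165] w 0.0092 F [ 0.   0.2 -2.2]
off cm [-0.11  0.12  0.44] rot [-0.    0.02  0.01]
```

Call:
arm_command --offset '[[0, 0.09, 0.03], [0, 0.19, 0.07], [0, 0.19, 0.07]]' --delta_rot '[[0, 0, 0], [0, 0, 0], [0, 0, 0]]'

```text
clock: 11.65
tcp_pos: [0.5423, 0.2086, 0.1247]
tcp_rot: [-1.92, -0.0, 0.164]
ft_force: [-0.3, -0.7, -3.3]
gripper_width: 0.0091
```

Call:
arm_command --offset '[[0, 0.09, 0.03], [0, 0.09, 0.03]]' --delta_rot '[[0, 0, 0], [0, 0, 0]]'

```text
clock: 11.9
tcp_pos: [0.5424, 0.2087, 0.1245]
tcp_rot: [-1.92, -0.001, 0.164]
ft_force: [-2.5, 1.2, 4.3]
gripper_width: 0.0092
```

Call:
arm_command --offset '[[0, -0.09, 0.06], [0, -0.11, 0.16], [0, -0.14, 0.25], [0, -0.14, 0.25]]' --delta_rot '[[0, 0, 0], [0, 0, 0], [0, 0, 0], [0, 0, 0]]'

```text
clock: 12.4
tcp_pos: [0.542, 0.2108, 0.1242]
tcp_rot: [-1.921, -0.0, 0.164]
ft_force: [0.7, -5.8, 1.1]
gripper_width: 0.0092
```

Call:
arm_command --offset '[[0, -0.02, 0.09], [0, -0.02, 0.09]]' --delta_rot '[[0, 0, 0], [0, 0, 0]]'

```text
clock: 12.65
tcp_pos: [0.5419, 0.211, 0.1241]
tcp_rot: [-1.923, 0.0, 0.163]
ft_force: [1.2, -8.1, 1.6]
gripper_width: 0.0087
```

The plate touches both the floor and the cabinet edge (about 8 N back). I'll relax slightly and open partway.

Call:
arm_command --offset '[[0, 0, -0.05], [0, 0, -0.05]]' --delta_rot '[[0, 0, 0], [0, 0, 0]]'

```text
clock: 12.9
tcp_pos: [0.5419, 0.2109, 0.1242]
tcp_rot: [-1.922, -0.0, 0.164]
ft_force: [1.5, -6.8, 0.2]
gripper_width: 0.009
```

Call:
arm_command --offset '[[0, 0, 0], [0, 0, 0], [0, 0, 0]]' --delta_rot '[[0, 0, 0], [0, 0, 0], [0, 0, 0]]' --hand 0.35

```text
clock: 13.28
tcp_pos: [0.5415, 0.2123, 0.1241]
tcp_rot: [-1.919, 0.0, 0.164]
ft_force: [0.6, -0.1, -0.4]
gripper_width: 0.0299
```

```bash
python3 -c "
from h import *
for n in('side','top'):
    im=ctrl.camera(n); cv2.imwrite(f'pics/{n}7.png',im)
s=cv2.imread('pics/side7.png')[60:260,180:380];t=cv2.imread('pics/top7.png')[110:310,170:370]
cv2.imwrite('pics/b7.png',cv2.resize(cv2.hconcat([s,t]),None,fx=2,fy=2,interpolation=cv2.INTER_CUBIC))
print(ctrl.state()['gripper_width'])"
```

```text
0.030127745513325244
```

View pics/b7.png

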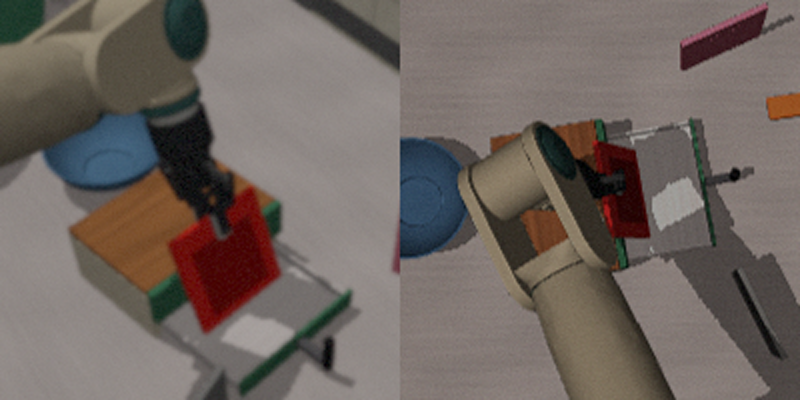

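The plate leans in place with the fingers free (about 10 mm each side, wrist force about 0). Retreating along the fingers.

Call:
arm_command --offset '[[0, -2, 0], [0, -5, 0], [0, -9, 0], [0, -13, 0], [0, -16, 0]]' --delta_rot '[[0, 0, 0], [0, 0, 0], [0, 0, 0], [0, 0, 0], [0, 0, 0]]'

```text
clock: 14.0
tcp_pos: [0.5327, 0.2666, 0.2765]
tcp_rot: [-1.919, -0.002, 0.165]
ft_force: [0.5, -0.3, -0.7]
gripper_width: 0.03
```

Call:
arm_command --offset '[[0, 0, 0], [0, 0, 0], [0, 0, 0], [0, 0, 0]]' --delta_rot '[[0, 0, 0], [0, 0, 0], [0, 0, 0], [0, 0, 0]]'

```text
clock: 14.5
tcp_pos: [0.5326, 0.2655, 0.2735]
tcp_rot: [-1.92, 0.002, 0.164]
ft_force: [-0.2, 0.1, -0.3]
gripper_width: 0.0297
```

```bash
python3 -c "
from h import *
for n in('side','top'):
    im=ctrl.camera(n); cv2.imwrite(f'pics/{n}8.png',im)
s=cv2.imread('pics/side8.png')[60:260,180:380];t=cv2.imread('pics/top8.png')[110:310,170:370]
cv2.imwrite('pics/b8.png',cv2.resize(cv2.hconcat([s,t]),None,fx=2,fy=2,interpolation=cv2.INTER_CUBIC))
# predicted plate outline
e=np.array([-nn[1],nn[0],0]); z=np.array([0,0,1.]); t_=np.radians(20)
foot=F+nn*(.0328+.0047)+z*.0117; up=-nn*np.sin(t_)+z*np.cos(t_); fn=nn*np.cos(t_)+z*np.sin(t_)
P=[foot+fn*.005+sx*e*.075+h*up*.15 for sx,h in((-1,0),(1,0),(1,1),(-1,1))]
print(proj('side',P).round(1)); print(((proj('side',P)-[180,60])*2).round(0))
im=cv2.imread('pics/side8.png'); im=cv2.resize(im[100:260,240:360],None,fx=5,fy=5,interpolation=cv2.INTER_CUBIC)[:600]
cv2.polylines(im,[((proj('side',P)-[240,100]+.5)*5).astype(int)],True,(0,255,255),1)
cv2.imwrite('pics/ov8.png',im)
"
```

```text
[[281.3 227.2]
 [319.9 197.1]
 [305.8 152.4]
 [263.1 181.8]]
[[203. 334.]
 [280. 274.]
 [252. 185.]
 [166. 244.]]
```

View pics/b8.png

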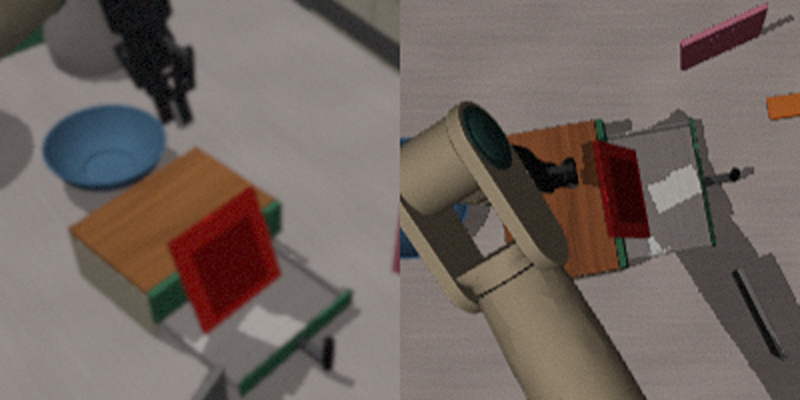

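View pics/ov8.png

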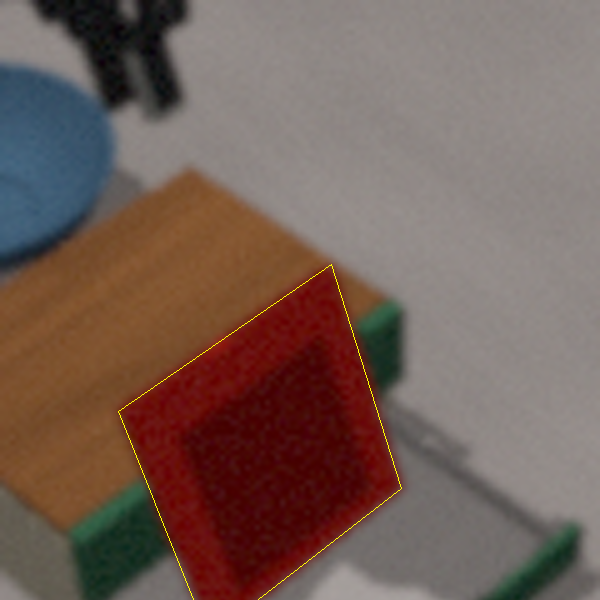

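The predicted outline of a plate leaning 20° on the tray floor matches the picture to about a pixel. The plate's side-view corners, about (265,182), (306,153), (320,197) and (281,226), did not move between the last two pictures. Handing in.

```bash
python3 -c "
from h import *
print(ctrl.hand_in(), ctrl.state()['clock'])"
```

```text
the job is handed in; nothing more can be done
the job is handed in; nothing more can be done
```

I pulled the tray out by its knob until the end stop was felt, at about 12 N. I then took the red plate from the stand and set it on the tray floor, with about 7 N of contact. I leaned it against the top edge of the cabinet front, with about 8 N before letting go, opened the fingers partway and drew back along them. The job was handed in at about 14.6 s of the 51 s allowed.

**Plate:** the side picture matches the predicted outline of a plate leaning 20°, square to the cabinet with its foot on the floor, to about a pixel. It did not visibly move between the last two pictures, before and after the gripper drew back. I could only infer from the pictures that it still presses on the floor and the edge after release.

**Tray:** the knob's measured position puts the tray within about 4 mm of fully out (0.14 m).

**Other things:** the basin looked undisturbed in the last pictures. The rest and cup did too when I last looked closely, as the plate was lifted. The brush did as well, and its head was still in place in the last picture. I judged all four by eye and did not re-measure them.

**Disagreements:** the cabinet position fitted from its given depth was about 3 mm off from its directly measured front edge. I used the front edge, which agreed with the knob's position at the end stop. My first fit of the plate's top corners left about 3 px of error, likely from mislabelled corners. I took the plate's centre from that fit and its direction from the corners directly, and the grasp worked with them.

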